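# Press the lid onto a storage jar with the pedal press

## Task

The red lid of the blue jar is only resting on it: stand the jar upright in the round cradle of the lid press, let go of it, and push the loading slide fully home under the ram by its yellow knob. Then press the red pedal right down to its stop for a moment, so that the press (not your hand) drives the lid down, and let the pedal spring back up; leave the closed jar in the cradle under the ram. Do not tip the jar or disturb the other things on the worktop.

Things in the scene. Friction and masses are not known exactly. Their poses are not given: they have to be found in the camera images.
- jar: blue ceramic jar with red lid, 0.28 kg, loose. Pot 60 mm in diameter, straight-sided from its underside up to 48 mm; cork-coloured neck; red lid 55 mm in diameter whose top is 74 mm above the underside while the lid is up, 68 mm when pressed home. Grip it by the pot, not the lid. Origin: centre of its underside, z up
- jar_lid (a joint): how far the red lid has been pressed down onto the jar, m: 0 resting up; about 0.006 after a full stroke of the press (0.007 is the most possible). It moves stiffly (about 12 N) and stays where it is pushed
- lid_top (a point): centre of the top of the red lid
- press: lid press, fixed: grey base plate 340 x 300 x 12 mm (local x -220..120, y -195..105) and green arch (posts at y +-68, 40 x 18 mm, opening 118 mm wide; beam at 150 to 180 mm height; ram crosshead above it to 227 mm, thin upright link rod at x 0, y -140). Origin on the worktop under the ram; x: the way the slide goes home, away from the robot; y left, z up
- slide (a joint): loading slide on rails along the press's x axis, m: 0 fully out (cradle 120 mm in front of the ram axis), 0.120 fully home against its stop with the cradle under the ram; stays where it is left (2 N friction)
- cradle (a point): centre of the floor on which the jar stands in the black cradle of the slide (22 mm above the worktop); the cradle's rim is 68 mm in inner and 76 mm in outer diameter and 10 mm high
- slide_knob (a point): centre of the top of the slide's upright yellow knob, a cylinder 14 mm in diameter and 40 mm tall, its top 60 mm above the worktop, 85 mm in front of the cradle centre
- ram_face (a point): centre of the underside of the black ram foot (50 mm in diameter, 14 mm thick), 110 mm above the worktop when up; the pedal drives it down 20 mm
- pedal (a joint): red pedal at the right of the press, rad: 0 up (spring return), 0.25 down on its stop. Takes roughly 4 to 16 N on the pad
- pedal_pad (a point): centre of the top of the red pedal pad, 66 mm (along the press's x) by 52 mm wide. The pedal hinges about a y axis at local x 80, y -140, z 34 mm of the press, 200 mm behind the pad; the pad's top is about 95 mm above the worktop when up and 46 mm when down, where it is level
- spare_jar: the other jar: white pot, black lid already down, 60 mm in diameter, 68 mm tall, loose; origin: centre of its underside
- tumbler: black drinking tumbler with grey lid, 72 mm across at the top, 122 mm tall, loose; origin: centre of its underside
- mug: white mug, 80 mm across, 90 mm tall, loose; origin: centre of its underside
- bowl: terracotta bowl, 130 mm across, 55 mm tall, loose; origin: centre of its underside
- soap_bottle: amber pump soap bottle, 64 mm across, 177 mm tall, loose; origin: centre of its underside
- spoon: wooden spoon lying on the worktop, loose; origin in its handle line
Not all that is in view belongs to the job. What is meant by the jar is not purple or turquoise, and is the smaller of those in its own colour.

How it is judged:
On the way, in this order (a step that is already met when the one before it is completed fails the run):
1. the jar stands in the cradle, let go, its lid still up (horizontal distance between jar and cradle below 0.007 m and z of jar in the frame of cradle below 0.004 m and angle between jar's own z axis and vertical below 0.08 rad and contact force between the fingers and jar below 0.1 N and value of joint jar_lid below 0.002 m and value of joint slide below 0.1 m), for 0.2 s.
2. the slide is home under the ram with the jar standing in the cradle, lid still up (horizontal distance between jar and cradle below 0.007 m and z of jar in the frame of cradle below 0.004 m and angle between jar's own z axis and vertical below 0.08 rad and value of joint slide above 0.116 m and value of joint jar_lid below 0.002 m), for 0.2 s.
3. the pedal is held down on its stop and the lid is pressed on (horizontal distance between jar and cradle below 0.007 m and z of jar in the frame of cradle below 0.004 m and angle between jar's own z axis and vertical below 0.08 rad and value of joint slide above 0.115 m and value of joint pedal above 0.238 rad and value of joint jar_lid above 0.0045 m), for 0.2 s.
At the end, for the whole second after the job is handed in: the lid is pressed down at least 4.5 mm; the jar stands at rest in the cradle (within 7 mm of its centre, within 4 mm of its floor, upright within 0.08 rad); the slide is home (at least 115 mm of 120); the pedal is back up (below 0.03 rad) (horizontal distance between jar and cradle below 0.007 m and z of jar in the frame of cradle below 0.004 m and angle between jar's own z axis and vertical below 0.08 rad and value of joint jar_lid above 0.0045 m and value of joint slide above 0.115 m and value of joint pedal below 0.03 rad and linear speed of jar below 0.02 m/s); the robot touches nothing.
It fails at once if the jar is tipped by more than 0.6 rad (angle between jar's own z axis and vertical above 0.6 rad).
It fails at once if another thing (spare jar, tumbler, mug, bowl, soap bottle, spoon) is moved by more than 30 mm (distance of any of spare_jar, tumbler, mug, bowl, soap_bottle, spoon from where it was at the start of the episode above 0.03 m).
It also fails if it takes over 64 s, if anything falls off the work surface, if the arm or the gripper's body presses on something with over 40 N, if the wrist force passes 120 N, or if a joint passes its speed limit or range.

## Robot

A 6-joint arm with a two-finger parallel gripper is mounted at the origin on the work surface. World frame = base frame: x ahead of the robot, y to its left, z up, the work surface at z = 0. Lengths are in m, angles in rad, forces in N, time in s.
With the tool pointing down it reaches from about 0.375 to 0.925 m from the base axis. Payload 5.7 kg.
Tool frame: the origin (TCP) lies at the very end of the fingers, on their centre line; the grasp point (between the pads) lies 19 mm behind it; z points along the fingers, y is the line along which they close (so a half turn about z gives the same grasp; the last joint's range is limited). The gripper opens to 85 mm and grips with 20 to 120 N. Pads are 22 mm wide; open, the fingers measure 114 mm over their backs; the gripper's body (76 mm by 85 mm) begins 54 mm behind the grasp point. The pads swing forward as they close: fully open they stand 13 mm farther back than shut.
Start: joints at [1.08, 0.359, 1.51, -0, 1.272, -0.115], TCP at [0.22, 0.558, 0.231] pointing down, gripper open.
Joint ranges: [-2.97, 2.97], [-1.01, 2.36], [0.21, 2.38], [-0.96, 4.11], [0.2, 2.71], [-2.98, 2.98]. Speed limits (rad/s): [2.39, 2.39, 3.14, 3.14, 3.14, 3.14].

## Interface

Orientations are given as a unit quaternion [w, x, y, z].
In Python, from rig import * gives the robot as it stands. The module is installed in compiled form; this text tells all that it offers.
- The arm moves only by the shell command python3 -m creep 'ROWS' [FORCE]. ROWS is text: rows parted by semicolons, each of 7 numbers parted by spaces: the shift along the tool's x, y, z scaled (see below), then the turn, a rotation vector about the tool's x, y, z scaled (see below), then the opening, from 0 (shut) to 1 (fully open). In form: tx ty tz wx wy wz jaw; .... A call has 1 to 10 rows; each row is the pose to reach, as a shift and turn from the pose commanded when the call began, along the tool's axes at that moment; what a row does not reach only later rows make up. The controller multiplies each number of a shift by 15 cm and each number of a turn by 30 degrees. A row lasts 1/10 s, in which the tool goes at most 50 mm and 8.59 degrees, less where a joint would pass 70% of its speed; a pose out of reach is approached as far as the arm can. A call with a number of a shift or a turn outside -1 to 1 is refused whole. A call with a gripper value outside its range is refused whole. The fingers move at their own pace and stop on an object; FORCE is the grip in N (left out, the last holds). Time passes only in rows, so rows that repeat a pose let the fingers close. It gives the time, the measured TCP pose, the force, the opening and the grip force at its end, in the units of the state.
- read_state(): the state, without advancing time (a new reading comes with each control period).
- capture(name): name is "scene" or "top" or "wrist"; returns the picture (420x560x3 uint8, red, green, blue); there is no depth.
- calibration(name): a dict with "K" (3x3 intrinsics, pixels), "D" ([k1, k2, p1, p2, k3] as OpenCV has them; the pictures are not rectified), "xyz" and "orientation" of the camera in the world. Camera axes: x right, y down, z forward; pixel columns grow to the right and rows downward; lengths in m; the calibration is good to about 2 mm. A picture is of the moment at which its call begins: read the wrist's pose just before it. calibration takes no time and is no camera call; for the wrist camera it gives the pose at the moment of the call.
- hand_in(): hands the job in; it is judged then, once.
Trained networks look in the newest picture that a camera, given by its name, has taken for a name from the list of things; names that differ only in an ending like _2 or _b are one class to them, and where a whole thing is asked for, a point or a joint stands for the part that bears it (a point fixed in the world has none). Each returns a list of dicts, best first, with "score" (0 to 1); they miss things now and then, are a little off and sometimes report something else, mostly with a low value. They report only what shows in the picture. A call takes as long as a camera call. They do not tell look-alikes from the thing itself.
- look_for(camera, thing): "rect" ([left, top, right, bottom] in pixels, round what is visible of it).
The state is a dict: "clock": time; "joint_positions": joint angles; "dq": joint speeds; "joint_efforts": joint torques, N m; "position": TCP position; "ee_rot": TCP orientation; "force": force on the tool from outside, world axes, zero at the start; "ft_torque": the same for the moment, N m; "finger_gap": finger opening in m; "grip_force": force on a finger pad.
Only numpy, scipy, OpenCV 4.12 (cv2) and the standard library are available. Lean on these libraries where they do the work, as an engineer would, in place of code of your own. Each camera call takes 0.05 s, during which the arm holds its last target. There are 200 camera calls.

## Working session

There is one attempt and no reset: what is moved stays moved. The work goes in short steps, Python scripts to look and compute and a shell command to move; the robot and the scene stay as the last step left them, time stands still between calls to the robot, and variables do not carry over. Pictures are saved under pics/ and viewed, at most 10 in all, crops included, and the job is handed in when it is done.

```bash
mkdir -p pics
cat > h.py <<'E'
from rig import *
import numpy as np, cv2
from scipy.spatial.transform import Rotation as R
def q2R(q): return R.from_quat([q[1],q[2],q[3],q[0]]).as_matrix()
def ray(c,uv):
    p=cv2.undistortPoints(np.array([[uv]],float),np.array(c["K"]),np.array(c["D"]))[0,0]
    return np.array(c["xyz"]),q2R(c["orientation"])@np.array([p[0],p[1],1])
def onz(c,uv,z):
    o,d=ray(c,uv); return o+d*(z-o[2])/d[2]
def proj(c,P):
    M=q2R(c["orientation"]).T; r=cv2.Rodrigues(M)[0]
    return cv2.projectPoints(np.array(P,float).reshape(-1,1,3),r,-M@np.array(c["xyz"]),np.array(c["K"]),np.array(c["D"]))[0][:,0]
E
python3 - <<'E'
from h import *
for n in("scene","top"):
    im=capture(n); cv2.imwrite(f"pics/{n}0.png",im[:,:,::-1]); c=calibration(n)
    print(n,np.round(c["xyz"],3),np.round(c["orientation"],3),c["K"][0][0])
    for t in("jar","press","cradle","slide_knob","pedal_pad","lid_top","ram_face"):
        print(t,[(np.round(d["rect"]).astype(int).tolist(),round(d["score"],2)) for d in look_for(n,t)[:4]])
s=read_state();print(s["clock"],s["position"],s["ee_rot"])
E
```

```text
scene [ 1.194 -0.244  1.071] [-0.245  0.805  0.514 -0.165] 384.73778939592427
jar [([225, 226, 255, 265], 0.97), ([213, 165, 242, 201], 0.94), ([191, 204, 214, 233], 0.88), ([175, 183, 201, 208], 0.72)]
press [([256, 180, 379, 293], 0.89), ([122, 268, 165, 310], 0.73), ([139, 235, 160, 255], 0.67)]
cradle [([305, 183, 324, 202], 0.7)]
slide_knob [([302, 180, 329, 218], 0.71)]
pedal_pad [([265, 202, 309, 273], 0.82)]
lid_top [([212, 166, 236, 188], 0.79), ([226, 227, 250, 248], 0.73), ([175, 183, 195, 198], 0.56), ([191, 203, 206, 219], 0.52)]
ram_face [([288, 192, 344, 238], 0.92)]
top [0.43  0.028 1.228] [ 0.041 -0.702  0.71  -0.041] 462.91309908142864
jar [([371, 283, 396, 307], 0.95), ([333, 174, 362, 212], 0.9), ([312, 272, 347, 307], 0.69), ([365, 240, 393, 262], 0.67)]
press [([194, 122, 312, 251], 0.7)]
cradle [([216, 192, 249, 250], 0.7), ([278, 137, 304, 223], 0.31)]
slide_knob [([220, 197, 255, 246], 0.95)]
pedal_pad [([277, 139, 302, 220], 0.73), ([385, 172, 413, 199], 0.2)]
lid_top [([317, 271, 349, 303], 0.89), ([375, 285, 397, 306], 0.87), ([336, 175, 365, 205], 0.85), ([368, 242, 387, 267], 0.7)]
ram_face [([224, 149, 297, 174], 0.78)]
0.8 [0.2202067  0.55812297 0.23129662] [-9.74910773e-06  1.86810976e-01  9.82395877e-01 -1.77576189e-05]
```

View pics/scene0.png

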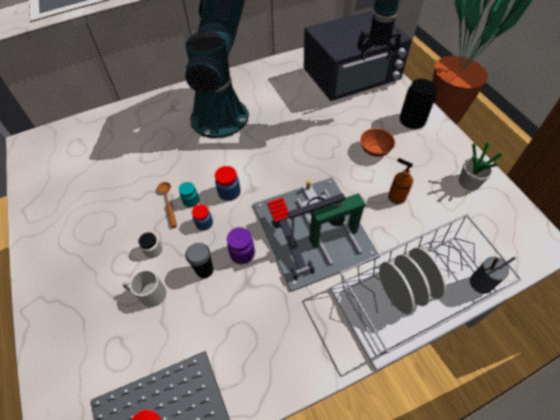

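View pics/top0.png

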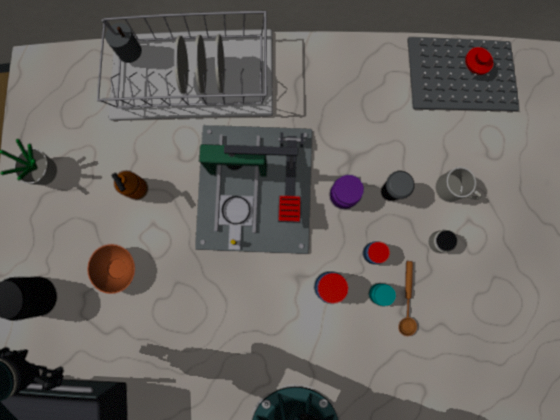

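The small blue jar with the red lid is at (377,252) in top and (202,217) in scene. The cradle is at (236,209), the knob at (234,242) and the pedal pad at (289,208) in top. The purple jar at (347,190) stands close to the pedal.

Run:
```python
from h import *
from scipy.optimize import least_squares
im=cv2.imread("pics/top0.png"); c=calibration("top"); sc=cv2.imread("pics/scene0.png"); cs=calibration("scene")
def blob(im,box,f):
    x0,y0,x1,y1=box; p=im[y0:y1,x0:x1].astype(int); m=f(p[...,0],p[...,1],p[...,2])
    n,l,s,ce=cv2.connectedComponentsWithStats(m.astype(np.uint8)); i=1+np.argmax(s[1:,4]); return ce[i]+[x0,y0],s[i]
red=lambda b,g,r:(r>120)&(g<70)&(b<70)
yel=lambda b,g,r:(r>110)&(g>80)&(b<70)
for nm,box,f,z in(("lid",(360,235,400,270),red,.074),("pad",(272,185,305,228),red,.095),("knob",(224,230,250,252),yel,.060)):
    p,s=blob(im,box,f);print("top",nm,p.round(1),s,onz(c,p,z).round(4))
for nm,box,f,z in(("lid",(185,195,220,225),red,.074),("pad",(262,190,295,225),red,.095),("knob",(300,176,320,195),yel,.060)):
    p,s=blob(sc,box,f);print("scene",nm,p.round(1),s,onz(cs,p,z).round(4))
for x in range(0,1): pass
g=cv2.resize(im[115:262,185:405],None,fx=3.6,fy=3.6,interpolation=cv2.INTER_CUBIC);cv2.imwrite("pics/crop.png",g)
for nm,p,z in(("purple",(347,189),.09),("tumb",(399,183),.122),("TL",(203,125),.012),("TR",(313,128),.012),("BR",(311,252),.012),("BL",(196,248),.012),("cradle",(236,209),.032)):print(nm,onz(c,p,z).round(3))
```

```text
top lid [378.7 251.9] [  9   7  21  21 347] [ 0.4633 -0.2156  0.074 ]
top pad [288.7 200.1] [ 8 11 19  8 75] [0.5936 0.0087 0.095 ]
top knob [232.5 241.3] [ 7 10  4  4 14] [0.4953 0.1515 0.06  ]
scene lid [199.8 211.2] [  7   9  17  15 194] [ 0.4678 -0.2142  0.074 ]
scene pad [278.  208.7] [  5   8  22  23 331] [0.5773 0.0072 0.095 ]
scene knob [308.  182.3] [7 5 3 3 7] [0.5005 0.1505 0.06  ]
purple [ 0.621 -0.138  0.09 ]
tumb [ 0.629 -0.262  0.122]
TL [0.816 0.238 0.012]
TR [ 0.803 -0.062  0.012]
BR [ 0.468 -0.049  0.012]
BL [0.481 0.253 0.012]
cradle [0.581 0.145 0.032]
```

View pics/crop.png

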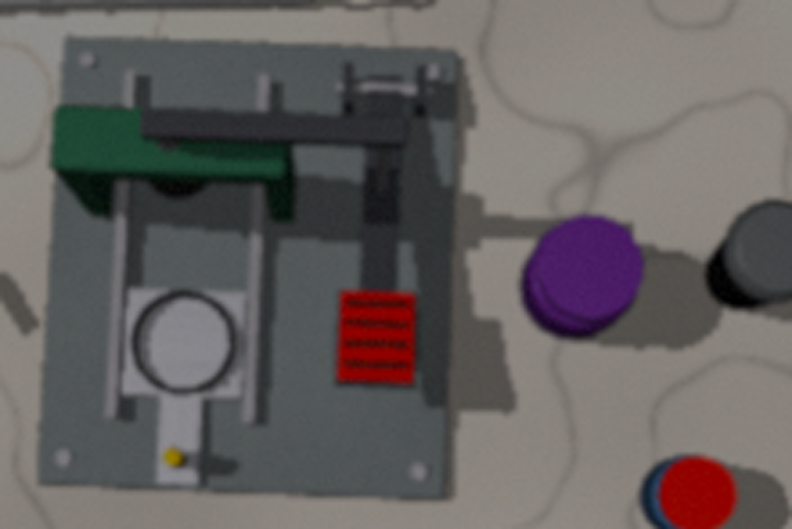

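```bash
python3 -m creep '-0.98 -0.33 0 0 0 -0.636 1;-0.98 -0.33 0 0 0 -0.636 1;-0.98 -0.33 0 0 0 -0.636 1;-0.98 -0.33 0 0 0 -0.636 1;-0.98 -0.33 0 0 0 -0.636 1'; python3 -c "
from h import *
print(q2R(read_state()['ee_rot']).round(3))"
```

```text
clock: 1.3
position: [0.3402, 0.457, 0.2314]
ee_rot: [0.0, 0.023, 1.0, 0.0]
force: [-0.4, 0.4, -0.2]
finger_gap: 0.0854
grip_force: 0.0
[[-0.999  0.047  0.   ]
 [ 0.047  0.999 -0.   ]
 [-0.     0.    -1.   ]]
```

```bash
for i in 1; do python3 -m creep '-0.65 -0.97 0 0 0 0 1;-0.65 -0.97 0 0 0 0 1;-0.65 -0.97 0 0 0 0 1;-0.65 -0.97 0 0 0 0 1'; done; python3 -m creep '-0.55 -0.98 0 0 0 0 1;-0.55 -0.98 0 0 0 0 1;-0.55 -0.98 0 0 0 0 1;-0.55 -0.98 0 0 0 0 1;-0.55 -0.98 0 0 0 0 1'
python3 - <<'E'
from h import *
im=capture("wrist"); cv2.imwrite("pics/w1.png",im[:,:,::-1]); c=calibration("wrist")
np.savez("w1.npz",**{k:np.array(v) for k,v in c.items()})
print(c["xyz"],c["orientation"])
P=lambda lx,ly,z:[.694+.9991*lx+.043*ly,.138-.043*lx+.9991*ly,z]
print(proj(c,[P(-.12,0,.032),P(-.205,0,.06),P(-.22,.105,.012),P(-.22,-.195,.012)]).round(0))
E
```

```text
clock: 1.7
position: [0.4305, 0.3073, 0.2314]
ee_rot: [0.0, 0.022, 1.0, -0.0]
force: [-2.1, -0.1, -0.7]
finger_gap: 0.0852
grip_force: 0.0
clock: 2.2
position: [0.5072, 0.1574, 0.2314]
ee_rot: [0.0, 0.023, 1.0, 0.0]
force: [0.5, 0.2, -0.2]
finger_gap: 0.0854
grip_force: 0.0
[0.43100628 0.16205583 0.37316137] [0.10893797 0.71450035 0.6831751  0.10437215]
[[272. 244.]
 [270. 174.]
 [368. 152.]
 [ 94. 153.]]
```

View pics/w1.png

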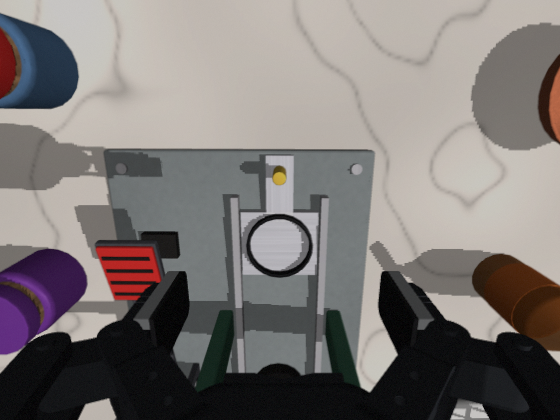

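The wrist picture shows the ring centred near (279,245), the knob top at (279,173), and the plate's front corners at (105,151) and (375,151). I'll fit the ring and convert these.

Run:
```python
from h import *
c=dict(np.load("w1.npz")); im=cv2.imread("pics/w1.png")
g=cv2.cvtColor(im,cv2.COLOR_BGR2GRAY)[205:285,238:322]
m=(g<45).astype(np.uint8)
n,l,s,ce=cv2.connectedComponentsWithStats(m); i=1+np.argmax(s[1:,4]); print(s[i])
cn=max(cv2.findContours((l==i).astype(np.uint8),cv2.RETR_EXTERNAL,cv2.CHAIN_APPROX_NONE)[0],key=len)
e=cv2.fitEllipse(cn); p=np.array(e[0])+[238,205]; print(p,e[1],onz(c,p,.030))
for k,(uv,z) in dict(knob=((279,173),.06),L=((105,151),.012),Rr=((375,151),.012)).items(): print(k,onz(c,uv,z).round(4))
```

```text
[  9  10  65  62 756]
[278.77857208 245.35344696] (61.849159240722656, 64.36524963378906) [0.57672301 0.15051849 0.03      ]
knob [0.4887 0.1554 0.06  ]
L [ 0.4645 -0.0345  0.012 ]
Rr [0.4779 0.2602 0.012 ]
```

```bash
python3 -m creep '0.21 -0.82 0 0 0 0 1;0.21 -0.82 0 0 0 0 1;0.21 -0.82 0 0 0 0 1'; python3 -m creep '0.21 -0.82 0 0 0 0 1;0.21 -0.82 0 0 0 0 1;0.21 -0.82 0 0 0 0 1';python3 -m creep '0.21 -0.82 0 0 0 0 1;0.21 -0.82 0 0 0 0 1;0.21 -0.82 0 0 0 0 1;0.21 -0.82 0 0 0 0 1'
python3 - <<'E'
from h import *
im=capture("wrist"); cv2.imwrite("pics/w2.png",im[:,:,::-1]); c=calibration("wrist")
np.savez("w2.npz",**{k:np.array(v) for k,v in c.items()})
a=im.astype(int);m=((a[...,0]>120)&(a[...,1]<70)&(a[...,2]<70)).astype(np.uint8)
n,l,s,ce=cv2.connectedComponentsWithStats(m)
for i in range(1,n):
    if s[i,4]>300:
        cn=max(cv2.findContours((l==i).astype(np.uint8),cv2.RETR_EXTERNAL,cv2.CHAIN_APPROX_NONE)[0],key=len)
        print(s[i],ce[i],cv2.fitEllipse(cv2.convexHull(cn)),onz(c,ce[i],.074).round(4))
E
```

```text
clock: 2.55
position: [0.4674, 0.0369, 0.2311]
ee_rot: [-0.001, 0.021, 1.0, -0.0]
force: [0.6, -0.8, -0.2]
finger_gap: 0.0854
grip_force: 0.0
clock: 2.85
position: [0.4316, -0.0851, 0.2314]
ee_rot: [-0.0, 0.021, 1.0, -0.0]
force: [0.4, 0.3, 0.9]
finger_gap: 0.0852
grip_force: 0.0
clock: 3.25
position: [0.3962, -0.2076, 0.2316]
ee_rot: [0.0, 0.022, 1.0, -0.0]
force: [-0.3, 0.8, 0.0]
finger_gap: 0.0854
grip_force: 0.0
[ 374  130   86   85 5683] [416.57856766 172.34101707] ((416.5318908691406, 172.3417510986328), (80.19863891601562, 90.16372680664062), 45.95032501220703) [ 0.3813 -0.0821  0.074 ]
[ 254  235   53   48 2020] [280.06287129 258.15445545] ((280.0919494628906, 258.1269226074219), (48.41099166870117, 52.89043426513672), 86.69549560546875) [ 0.4622 -0.212   0.074 ]
```

View pics/w2.png

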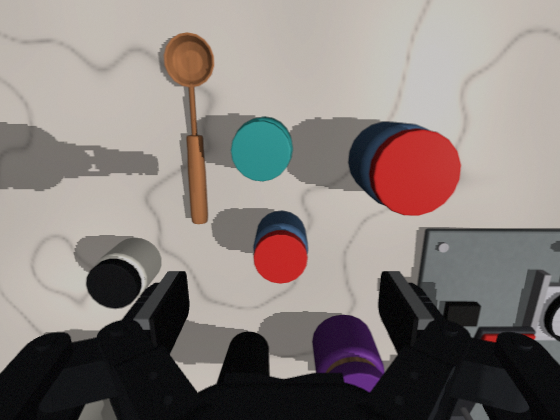

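```bash
python3 -m creep '-0.455 -0.02 0 0 0 0 1;-0.455 -0.02 0 0 0 0 1;-0.455 -0.02 0.3 0 0 0 1;-0.455 -0.02 0.6 0 0 0 1;-0.455 -0.02 0.875 0 0 0 1;-0.455 -0.02 0.875 0 0 0 1;-0.455 -0.02 0.875 0 0 0 1'; python3 -m creep '0 0 0.15 0 0 0 1;0 0 0.3 0 0 0 1;0 0 0.45 0 0 0 1;0 0 0.553 0 0 0 1;0 0 0.553 0 0 0 1;0 0 0.553 0 0 0 1'
```

```text
clock: 4.0
position: [0.4642, -0.2102, 0.1002]
ee_rot: [-0.001, 0.02, 1.0, 0.001]
force: [0.7, -0.1, 0.3]
finger_gap: 0.0855
grip_force: 0.0
clock: 4.6
position: [0.4657, -0.2128, 0.0191]
ee_rot: [0.001, 0.021, 1.0, -0.001]
force: [0.0, 0.4, 0.5]
finger_gap: 0.0851
grip_force: 0.0
```

```bash
python3 -m creep '0 0 0 0 0 0 0.6;0 0 0 0 0 0 0.6;0 0 0 0 0 0 0.6;0 0 0 0 0 0 0.6;0 0 0 0 0 0 0.6;0 0 0 0 0 0 0.6;0 0 0 0 0 0 0.6;0 0 0 0 0 0 0.6;0 0 0 0 0 0 0.6' 25
```

```text
clock: 5.5
position: [0.4652, -0.2131, 0.0188]
ee_rot: [0.001, 0.022, 1.0, -0.001]
force: [-0.8, 1.3, 8.8]
finger_gap: 0.0591
grip_force: 25.3
```

```bash
python3 -m creep '0 0 -0.1 0 0 0 0.6;0 0 -0.3 0 0 0 0.6;0 0 -0.6 0 0 0 0.6;0 0 -0.9 0 0 0 0.6;0 0 -1 0 0 0 0.6;0 0 -1 0 0 0 0.6' 25;  python3 -m creep '-0.1 0.2 0 0 0 0 0.6;-0.15 0.4 0 0 0 0 0.6;-0.2 0.6 0 0 0 0 0.6;-0.218 0.817 0 0 0 0 0.6;-0.218 0.817 0 0 0 0 0.6'
```

```text
clock: 6.1
position: [0.4657, -0.2135, 0.1704]
ee_rot: [0.003, 0.021, 1.0, -0.002]
force: [0.2, -0.7, -3.7]
finger_gap: 0.0585
grip_force: 29.5
clock: 6.6
position: [0.5002, -0.0875, 0.1653]
ee_rot: [-0.002, 0.02, 1.0, 0.001]
force: [-0.5, -0.7, -2.6]
finger_gap: 0.0587
grip_force: 29.5
```

```bash
python3 -m creep '-0.1 0.2 0 0 0 0 0.6;-0.15 0.4 0 0 0 0 0.6;-0.2 0.6 0 0 0 0 0.6;-0.218 0.817 0 0 0 0 0.6;-0.218 0.817 0 0 0 0 0.6'; python3 -m creep '-0.1 0.2 0 0 0 0 0.6;-0.15 0.4 0 0 0 0 0.6;-0.2 0.6 0 0 0 0 0.6;-0.218 0.817 0 0 0 0 0.6;-0.218 0.817 0 0 0 0 0.6;-0.218 0.817 0 0 0 0 0.6'
python3 - <<'E'
from h import *
im=capture("wrist"); cv2.imwrite("pics/w3.png",im[:,:,::-1]); print(q2R(read_state()['ee_rot']).round(4))
c=calibration("wrist");np.savez("w3.npz",**{k:np.array(v) for k,v in c.items()})
i2=capture("scene")[150:250,240:380]; i2=cv2.resize(i2,(560,400),interpolation=cv2.INTER_CUBIC)
cv2.imwrite("pics/c3.png",i2[:,:,::-1])
E
```

```text
clock: 7.1
position: [0.5391, 0.0325, 0.1656]
ee_rot: [-0.001, 0.02, 1.0, 0.001]
force: [-0.2, 0.0, -2.8]
finger_gap: 0.059
grip_force: 29.5
clock: 7.7
position: [0.5769, 0.1501, 0.1658]
ee_rot: [-0.001, 0.021, 1.0, -0.001]
force: [-1.0, -0.3, -3.1]
finger_gap: 0.0588
grip_force: 29.5
[[-0.9991  0.0426 -0.0023]
 [ 0.0426  0.9991 -0.0013]
 [ 0.0022 -0.0014 -1.    ]]
```

View pics/w3.png

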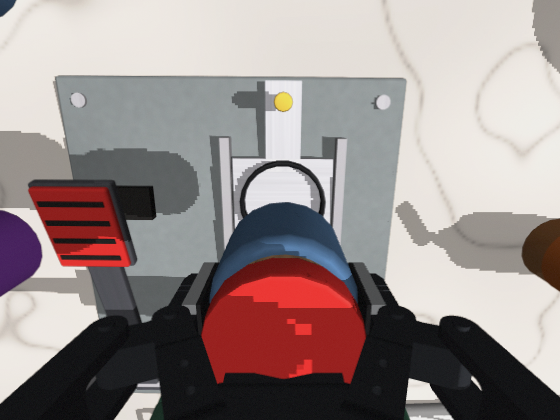

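Run:
```python
from h import *
from scipy.optimize import least_squares
c=dict(np.load("w3.npz")); im=cv2.imread("pics/w3.png").astype(int)
g=im.sum(2)/3
# ring outer edge: scan rows from the sides, and columns from above
pts=[]
for u in range(255,311,5):
    col=g[145:185,u]; v=np.where(col<60)[0]
    if len(v): pts.append((u,145+v[0]-.5))
for v in range(178,200,4):
    r=g[v,232:334]; w=np.where(r<60)[0]
    if len(w): pts+=[(232+w[0]-.5,v),(232+w[-1]+.5,v)]
W=np.array([onz(c,p,.032)[:2] for p in pts])
f=lambda q:np.hypot(W[:,0]-q[0],W[:,1]-q[1])-.038
s=least_squares(f,[.577,.15],loss="soft_l1",f_scale=.001); print("ring",s.x.round(4),np.abs(f(s.x)).round(4))
# jar bottom silhouette: first blue-ish dark pixel from above
P=[]
for u in range(250,316,6):
    d=im[185:260,u]; blue=(d[:,0]-d[:,2]>25); v=np.where(blue)[0]
    if len(v): P.append((u,185+v[0]-.5))
print(P)
W=np.array([onz(c,p,.147)[:2] for p in P]); f=lambda q:np.hypot(W[:,0]-q[0],W[:,1]-q[1])-.030
s=least_squares(f,[.577,.15],loss="soft_l1",f_scale=.001); print("jar",s.x.round(4),np.abs(f(s.x)).round(4))
# lid edges
a=im; m=((a[...,2]>110)&(a[...,1]<90)&(a[...,0]<90))
Q=[]
for v in range(290,360,10):
    w=np.where(m[v,190:380])[0]; Q+=[(190+w[0]-.5,v),(190+w[-1]+.5,v)]
print(Q)
W=np.array([onz(c,p,.221)[:2] for p in Q]); f=lambda q:np.hypot(W[:,0]-q[0],W[:,1]-q[1])-.0275
s=least_squares(f,[.577,.15],loss="soft_l1",f_scale=.001); print("lid",s.x.round(4),np.abs(f(s.x)).round(4))
```

```text
ring [0.58   0.1481] [0.0003 0.0002 0.0006 0.     0.     0.0004 0.0004 0.0001 0.0002 0.0001
 0.0002 0.0006 0.0003 0.0005 0.0008 0.001  0.0009 0.0091 0.0006 0.0082
 0.0007 0.0018 0.0064 0.0016]
[(250, np.float64(213.5)), (256, np.float64(209.5)), (262, np.float64(207.5)), (268, np.float64(204.5)), (274, np.float64(203.5)), (280, np.float64(203.5)), (286, np.float64(202.5)), (292, np.float64(203.5)), (298, np.float64(204.5)), (304, np.float64(205.5)), (310, np.float64(208.5))]
jar [0.5766 0.15  ] [0.     0.0001 0.0002 0.0002 0.0001 0.0003 0.0001 0.0001 0.0001 0.0003
 0.    ]
[(np.float64(230.5), 290), (np.float64(348.5), 290), (np.float64(217.5), 300), (np.float64(353.5), 300), (np.float64(211.5), 310), (np.float64(356.5), 310), (np.float64(204.5), 320), (np.float64(361.5), 320), (np.float64(202.5), 330), (np.float64(363.5), 330), (np.float64(202.5), 340), (np.float64(364.5), 340), (np.float64(205.5), 350), (np.float64(361.5), 350)]
lid [0.5757 0.1499] [0.0002 0.0022 0.0003 0.0009 0.0003 0.0004 0.0001 0.0007 0.0006 0.0013
 0.0012 0.0016 0.0023 0.0027]
```

```bash
python3 -m creep '-0.021 -0.01 0.1 0 0 0 0.6;-0.021 -0.01 0.25 0 0 0 0.6;-0.021 -0.01 0.4 0 0 0 0.6;-0.021 -0.01 0.55 0 0 0 0.6;-0.021 -0.01 0.667 0 0 0 0.6;-0.021 -0.01 0.667 0 0 0 0.6;-0.021 -0.01 0.667 0 0 0 0.6'
python3 - <<'E'
from h import *
im=capture("wrist"); cv2.imwrite("pics/w4.png",im[:,:,::-1]); c=calibration("wrist");np.savez("w4.npz",**{k:np.array(v) for k,v in c.items()})
print(read_state()["position"])
E
```

```text
clock: 8.5
position: [0.5804, 0.1482, 0.0664]
ee_rot: [-0.001, 0.022, 1.0, -0.0]
force: [-0.0, 0.6, -1.8]
finger_gap: 0.0584
grip_force: 29.4
[0.58121376 0.1485023  0.06724956]
```

View pics/w4.png

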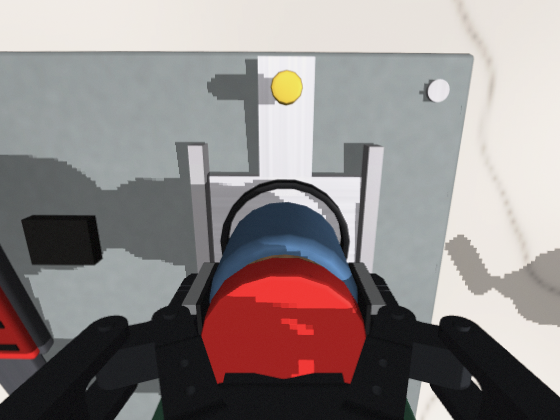

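The jar (front edge near (283,203)) hovers over the ring (outer front edge near (285,181), sides at 221 and 349). I'll check the fit numerically.

Run:
```python
from h import *
c=dict(np.load("w4.npz"))
print(onz(c,(285,180.5),.032)+[.038,0,0],onz(c,(283,203),.0482)+[.030,0,0],onz(c,(221,240),.032),onz(c,(349,240),.032))
```

```text
[0.58096335 0.15108149 0.032     ] [0.58117304 0.14964612 0.0482    ] [0.57647054 0.11243716 0.032     ] [0.57969892 0.18675891 0.032     ]
```

```bash
python3 -m creep '0 0 0.04 0 0 0 0.6;0 0 0.08 0 0 0 0.6;0 0 0.11 0 0 0 0.6;0 0 0.14 0 0 0 0.6;0 0 0.155 0 0 0 0.6;0 0 0.165 0 0 0 0.6;0 0 0.165 0 0 0 0.6'
```

```text
clock: 9.25
position: [0.5807, 0.1491, 0.0421]
ee_rot: [-0.0, 0.021, 1.0, -0.0]
force: [-0.1, -0.2, -2.2]
finger_gap: 0.0587
grip_force: 29.5
```

```bash
python3 -m creep '0 0 0.007 0 0 0 0.6;0 0 0.012 0 0 0 0.6;0 0 0.012 0 0 0 0.6;0 0 0.012 0 0 0 0.6'
```

```text
clock: 9.65
position: [0.581, 0.1492, 0.0409]
ee_rot: [0.0, 0.021, 1.0, 0.0]
force: [-1.4, 0.4, 2.7]
finger_gap: 0.0588
grip_force: 29.9
```

```bash
python3 -m creep '0 0 0 0 0 0 0.75;0 0 0 0 0 0 0.85;0 0 0 0 0 0 1;0 0 0 0 0 0 1;0 0 0 0 0 0 1;0 0 0 0 0 0 1;0 0 0 0 0 0 1'; python3 -m creep '0 0 -0.1 0 0 0 1;0 0 -0.3 0 0 0 1;0 0 -0.6 0 0 0 1;0 0 -0.9 0 0 0 1;0 0 -1 0 0 0 1;0 0 -1 0 0 0 1'; python3 -m creep '0.4 0 0 0 0 0 1;0.8 0 0 0 0 0 0;1 0 0 0 0 0 0;1 0 0 0 0 0 0;1 0 0 0 0 0 0;1 0 0 0 0 0 0;1 0 0 0 0 0 0;1 0 0 0 0 0 0;1 0 0 0 0 0 0;1 0 0 0 0 0 0'
python3 - <<'E'
from h import *
im=capture("wrist"); cv2.imwrite("pics/w5.png",im[:,:,::-1]); c=calibration("wrist");np.savez("w5.npz",**{k:np.array(v) for k,v in c.items()})
print(q2R(read_state()['ee_rot']).round(4))
E
```

```text
clock: 10.35
position: [0.5808, 0.1491, 0.0405]
ee_rot: [-0.0, 0.021, 1.0, -0.0]
force: [-0.8, 0.0, 1.4]
finger_gap: 0.0854
grip_force: 0.0
clock: 10.95
position: [0.583, 0.1495, 0.1939]
ee_rot: [0.003, 0.021, 1.0, 0.0]
force: [-0.5, 0.8, 0.1]
finger_gap: 0.0853
grip_force: 0.0
clock: 11.95
position: [0.4313, 0.1555, 0.1904]
ee_rot: [-0.0, 0.022, 1.0, -0.0]
force: [0.2, -0.3, -0.3]
finger_gap: -0.0003
grip_force: 0.0
[[-9.991e-01  4.290e-02 -1.000e-04]
 [ 4.290e-02  9.991e-01 -1.000e-04]
 [ 1.000e-04 -1.000e-04 -1.000e+00]]
```

View pics/w5.png

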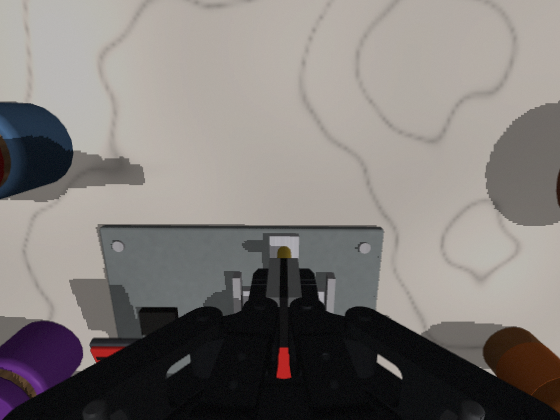

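```bash
python3 -m creep '0 0 0.3 0 0 0 0;0 0 0.6 0 0 0 0;0 0 0.9 0 0 0 0;0 0 1 0 0 0 0;0 0 1 0 0 0 0'; python3 -m creep '-0.1 0 0.03 0 0 0 0;-0.2 0 0.06 0 0 0 0;-0.26 0 0.06 0 0 0 0;-0.3 0 0.06 0 0 0 0;-0.34 0 0.06 0 0 0 0;-0.38 0 0.06 0 0 0 0;-0.42 0 0.06 0 0 0 0;-0.46 0 0.06 0 0 0 0;-0.5 0 0.06 0 0 0 0;-0.5 0 0.06 0 0 0 0'
```

```text
clock: 12.5
position: [0.4289, 0.1551, 0.0383]
ee_rot: [-0.003, 0.021, 1.0, -0.001]
force: [0.1, 0.5, 0.2]
finger_gap: 0.0001
grip_force: 0.0
clock: 13.5
position: [0.5075, 0.1523, 0.0316]
ee_rot: [0.001, 0.021, 1.0, 0.0]
force: [0.4, 0.5, 0.2]
finger_gap: 0.0001
grip_force: 0.0
```

```bash
python3 -m creep '-0.04 0 0 0 0 0 0;-0.1 0 0 0 0 0 0;-0.16 0 0 0 0 0 0;-0.22 0 0 0 0 0 0;-0.26 0 0 0 0 0 0;-0.3 0 0 0 0 0 0;-0.3 0 0 0 0 0 0'
python3 - <<'E'
from h import *
im=capture("top")
cv2.imwrite("pics/t6.png",cv2.resize(im[110:270,180:380],(800,640)[:2],interpolation=cv2.INTER_CUBIC)[:600,:,::-1])
E
```

```text
clock: 14.2
position: [0.5527, 0.1504, 0.0317]
ee_rot: [0.001, 0.022, 1.0, 0.0]
force: [1.0, -0.0, 0.2]
finger_gap: -0.0003
grip_force: 0.0
```

View pics/t6.png

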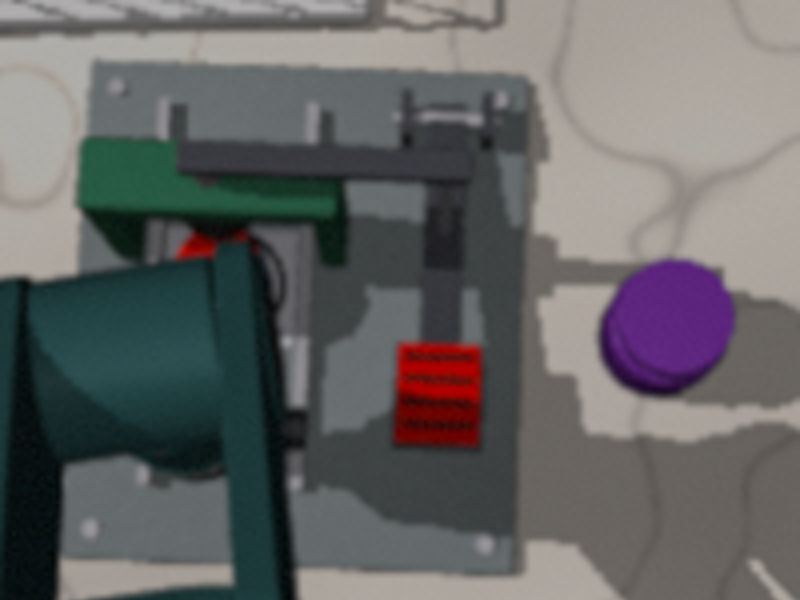

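The slide and jar are moving in together, with the lid now just in front of the arch at (215,245) and the ring around it. I'll push on to the stop.

```bash
python3 -m creep '-0.05 0 0 0 0 0 0;-0.1 0 0 0 0 0 0;-0.16 0 0 0 0 0 0;-0.21 0 0 0 0 0 0;-0.25 0 0 0 0 0 0;-0.27 0 0 0 0 0 0;-0.285 0 0 0 0 0 0;-0.285 0 0 0 0 0 0'
```

```text
clock: 15.05
position: [0.5898, 0.1485, 0.0309]
ee_rot: [-0.004, 0.021, 1.0, -0.0]
force: [-8.9, 0.2, 6.2]
finger_gap: 0.0002
grip_force: 5.2
```

```bash
python3 -m creep '-0.01 0 0 0 0 0 0;-0.015 0 0 0 0 0 0;-0.02 0 0 0 0 0 0;-0.02 0 0 0 0 0 0'
```

```text
clock: 15.45
position: [0.5897, 0.1485, 0.0306]
ee_rot: [-0.006, 0.021, 1.0, -0.0]
force: [-15.8, 1.2, 10.4]
finger_gap: 0.0
grip_force: 8.2
```

```bash
python3 -m creep '0.1 0 0 0 0 0 0;0.25 0 0 0 0 0 0;0.4 0 -0.2 0 0 0 0;0.5 0 -0.5 0 0 0 0;0.6 0 -0.8 0 0 0 0;0.6 0 -0.95 0 0 0 0;0.6 0 -0.95 0 0 0 0'
python3 - <<'E'
from h import *
s=read_state(); print(s["position"])
im=capture("wrist"); cv2.imwrite("pics/w7.png",im[:,:,::-1]); c=calibration("wrist");np.savez("w7.npz",**{k:np.array(v) for k,v in c.items()})
def knob(im):
    a=im.astype(int); m=((a[...,0]>120)&(a[...,1]>90)&(a[...,2]<80)).astype(np.uint8)
    n,l,s,ce=cv2.connectedComponentsWithStats(m); return [(s[i].tolist(),ce[i].round(1).tolist()) for i in range(1,n) if s[i,4]>15]
w1=cv2.imread("pics/w1.png")[...,::-1]
for n,i,cc in(("w1",w1,dict(np.load("w1.npz"))),("w7",im,c)):
    for st,ce in knob(i): print(n,st,ce,onz(cc,ce,.06).round(4))
t=capture("top")
for n,i in(("top0",cv2.imread("pics/top0.png")[...,::-1]),("top",t)):
    for st,ce in knob(i): print(n,st,ce,onz(calibration("top"),ce,.06).round(4))
E
```

```text
clock: 16.15
position: [0.5104, 0.153, 0.1785]
ee_rot: [0.005, 0.021, 1.0, 0.001]
force: [1.3, -0.9, 0.1]
finger_gap: 0.0001
grip_force: 0.0
[0.51038921 0.15302243 0.1784509 ]
w1 [550, 70, 10, 70, 472] [555.5, 104.9] [0.4368 0.4114 0.06  ]
w1 [273, 172, 13, 13, 140] [279.0, 177.7] [0.4933 0.1552 0.06  ]
```

View pics/w7.png

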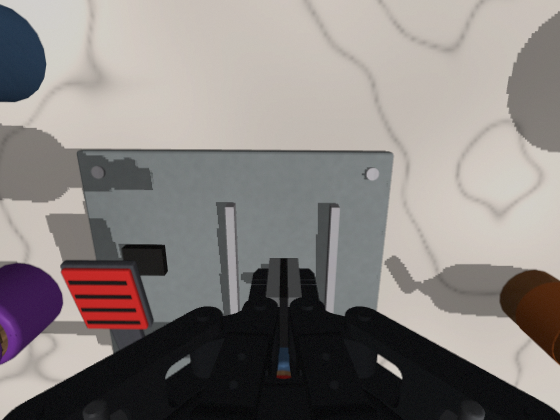

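The closed fingers hide the knob, so I'll open them. I'll also measure the pad, which shows at rows 262–330, columns 62–150.

```bash
python3 -m creep '0 0 -0.1 0 0 0 1;0 0 -0.2 0 0 0 1;0 0 -0.3 0 0 0 1;0 0 -0.3 0 0 0 1;0 0 -0.3 0 0 0 1;0 0 -0.3 0 0 0 1;0 0 -0.3 0 0 0 1'
python3 - <<'E'
from h import *
im=capture("wrist"); cv2.imwrite("pics/w8.png",im[:,:,::-1]); c=calibration("wrist");np.savez("w8.npz",**{k:np.array(v) for k,v in c.items()})
a=im.astype(int)
for nm,m,z in(("yel",(a[...,0]>110)&(a[...,1]>80)&(a[...,2]<80),.06),("red",(a[...,0]>110)&(a[...,1]<70)&(a[...,2]<70),.095),("dark",None,0)):
    if m is None: continue
    n,l,s,ce=cv2.connectedComponentsWithStats(cv2.morphologyEx(m.astype(np.uint8),cv2.MORPH_CLOSE,np.ones((9,9))))
    for i in range(1,n):
        if s[i,4]>30: print(nm,s[i],ce[i].round(1),onz(c,ce[i],z).round(4))
for t in("slide_knob","cradle","jar","pedal_pad"): print(t,[(np.round(d["rect"]).tolist(),round(d["score"],2)) for d in look_for("wrist",t)[:3]])
E
```

```text
clock: 16.95
position: [0.5059, 0.1521, 0.2177]
ee_rot: [-0.001, 0.021, 1.0, -0.0]
force: [-0.1, 0.0, 0.2]
finger_gap: 0.0855
grip_force: 0.0
yel [277 270  13  26 133] [284.2 287.7] [0.6054 0.1486 0.06  ]
red [  93  254   66   55 2491] [125.4 276.5] [0.5678 0.0065 0.095 ]
red [260 361  46  15 492] [282.7 368.7] [0.6761 0.1442 0.095 ]
slide_knob [([243.0, 258.0, 323.0, 365.0], 0.76)]
cradle [([246.0, 254.0, 321.0, 364.0], 0.88)]
jar [([0.0, 252.0, 88.0, 367.0], 0.85), ([258.0, 319.0, 311.0, 376.0], 0.58), ([0.0, 12.0, 76.0, 114.0], 0.58)]
pedal_pad [([92.0, 245.0, 161.0, 311.0], 0.58)]
```

Run:
```python
from h import *
def ext(f,box):
    im=cv2.imread(f)[...,::-1].astype(int); x0,y0,x1,y1=box; p=im[y0:y1,x0:x1]
    m=(p[...,0]>90)&(p[...,1]>60)&(p[...,0]-p[...,2]>50); v,u=np.where(m); return u.min()+x0,v.min()+y0,u.max()+x0,v.max()+y0
P=lambda lx,ly,z:[.7005+.9991*lx+.043*ly,.1445-.043*lx+.9991*ly,z]
for f,n,b,ss in(("pics/w1.png","w1.npz",(265,160,295,195),(0,.005)),("pics/w8.png","w8.npz",(265,255,305,310),(.105,.11,.115,.12))):
    c=dict(np.load(n)); print(f,ext(f,b))
    for s in ss:
        t=np.linspace(0,2*np.pi,60); k=-.205+s
        q=proj(c,[P(k+.007*np.cos(a),.007*np.sin(a),z) for a in t for z in(.02,.06)]); r=q[1::2]
        print(s,q.min(0).round(1),q.max(0).round(1),"lid",proj(c,[P(-.12+s-.0275,0,.096),P(-.12+s,0,.096)]).round(1).tolist())
# plate front edge row in both
    im=cv2.cvtColor(cv2.imread(f),cv2.COLOR_BGR2GRAY).astype(int)
    for u in(200,340): print("edge",u,np.argmin(np.diff(im[100:200,u]))+100.5, end=" ")
    print(proj(c,[P(-.22,y,.012) for y in(-.08,.06)]).round(1).tolist())
```

```text
pics/w1.png (np.int64(272), np.int64(167), np.int64(285), np.int64(184))
0 [270.  166.3] [284.4 187.3] lid [[277.0, 249.9], [277.2, 276.7]]
0.005 [270.  170.9] [284.4 192.3] lid [[277.0, 254.9], [277.2, 281.5]]
edge 200 148.5 edge 340 148.5 [[204.9, 158.0], [332.6, 157.8]]
pics/w8.png (np.int64(277), np.int64(270), np.int64(289), np.int64(295))
0.105 [277.3 260.4] [290.9 289.6] lid [[284.1, 354.5], [284.1, 377.0]]
0.11 [277.3 264.4] [290.9 293.9] lid [[284.1, 358.7], [284.1, 381.0]]
0.115 [277.4 268.3] [290.9 298.1] lid [[284.1, 362.8], [284.1, 385.0]]
0.12 [277.4 272.3] [290.8 302.3] lid [[284.1, 366.9], [284.1, 388.9]]
edge 200 150.5 edge 340 151.5 [[208.6, 159.7], [340.9, 159.8]]
```

Knob travel is about 115 mm. It was resting about 5 mm in at the start, and both the plate-relative position and the hard stop agree that the slide is home. Now the pedal, with the fingers closed.

```bash
python3 -m creep '-0.455 -0.948 0 0 0 0 0;-0.455 -0.948 0 0 0 0 0;-0.455 -0.948 0 0 0 0 0;-0.455 -0.948 0 0 0 0 0;-0.455 -0.948 0 0 0 0 0;-0.455 -0.948 0.2 0 0 0 0;-0.455 -0.948 0.4 0 0 0 0;-0.455 -0.948 0.6 0 0 0 0;-0.455 -0.948 0.7 0 0 0 0;-0.455 -0.948 0.7 0 0 0 0'; python3 -m creep '0 0 0.05 0 0 0 0;0 0 0.1 0 0 0 0;0 0 0.15 0 0 0 0;0 0 0.2 0 0 0 0;0 0 0.2 0 0 0 0'
```

```text
clock: 18.2
position: [0.5657, 0.0093, 0.1117]
ee_rot: [-0.003, 0.021, 1.0, 0.0]
force: [0.0, -0.0, -0.2]
finger_gap: -0.0002
grip_force: 0.0
clock: 18.7
position: [0.5685, 0.0074, 0.0835]
ee_rot: [-0.0, 0.022, 1.0, 0.0]
force: [-0.4, 1.4, 4.3]
finger_gap: -0.0001
grip_force: 2.2
```

Contact with the pad at 4 N. I'll press on down to the stop, which should be near z 0.046.

```bash
python3 -m creep '0 0 0.04 0 0 0 0;0 0 0.08 0 0 0 0;0 0 0.12 0 0 0 0;0 0 0.16 0 0 0 0;0 0 0.2 0 0 0 0;0 0 0.23 0 0 0 0;0 0 0.24 0 0 0 0;0 0 0.24 0 0 0 0'
```

```text
clock: 19.5
position: [0.5663, 0.0073, 0.0483]
ee_rot: [-0.002, 0.021, 1.0, 0.0]
force: [-6.5, 0.3, 9.7]
finger_gap: 0.0001
grip_force: 5.0
```

```bash
python3 -m creep '0 0 0.01 0 0 0 0;0 0 0.02 0 0 0 0;0 0 0.03 0 0 0 0;0 0 0.03 0 0 0 0;0 0 0.03 0 0 0 0'
```

```text
clock: 20.0
position: [0.5662, 0.0074, 0.0454]
ee_rot: [-0.002, 0.021, 1.0, -0.0]
force: [-11.6, 0.4, 26.3]
finger_gap: 0.0002
grip_force: 13.0
```

```bash
python3 -m creep '0 0 0.005 0 0 0 0;0 0 0.005 0 0 0 0;0 0 0.005 0 0 0 0;0 0 0.005 0 0 0 0;0 0 0.005 0 0 0 0'; python3 -m creep '0 0 -0.1 0 0 0 0;0 0 -0.2 0 0 0 0;0 0 -0.3 0 0 0 0;0 0 -0.4 0 0 0 0;0 0 -0.7 0 0 0 0;0 0 -1 0 0 0 0;0 0 -1 0 0 0 0'; python3 -m creep '0.8 0 -0.2 0 0 0 1;0.8 0 -0.2 0 0 0 1;0.8 0 -0.2 0 0 0 1;0.8 0 -0.2 0 0 0 1;0.8 0 -0.2 0 0 0 1;0.8 0 -0.2 0 0 0 1'
python3 - <<'E'
from h import *
im=capture("wrist"); cv2.imwrite("pics/w9.png",im[:,:,::-1]); c=calibration("wrist"); a=im.astype(int)
t=capture("scene").astype(int); b=cv2.imread("pics/scene0.png")[...,::-1].astype(int)
red=lambda a:(a[...,0]>110)&(a[...,1]<70)&(a[...,2]<70)
for nm,x in(("scene0",b),("scene",t)):
    m=red(x)[150:300,240:390]; n,l,s,ce=cv2.connectedComponentsWithStats(m.astype(np.uint8))
    print(nm,[(s[i].tolist(),(ce[i]+[240,150]).round(1).tolist()) for i in range(1,n) if s[i,4]>8])
n,l,s,ce=cv2.connectedComponentsWithStats(cv2.morphologyEx(red(a).astype(np.uint8),cv2.MORPH_CLOSE,np.ones((9,9))))
print([(s[i].tolist(),onz(c,ce[i],.09).round(3).tolist()) for i in range(1,n) if s[i,4]>50])
m=(a[...,0]>90)&(a[...,1]>60)&(a[...,0]-a[...,2]>50); m=m.astype(np.uint8); n,l,s,ce=cv2.connectedComponentsWithStats(m)
print([(s[i].tolist(),onz(c,ce[i],.05).round(3).tolist()) for i in range(1,n) if s[i,4]>50])
E
```

```text
clock: 20.5
position: [0.5662, 0.0073, 0.0452]
ee_rot: [-0.002, 0.021, 1.0, -0.0]
force: [-13.1, 0.6, 31.5]
finger_gap: -0.0004
grip_force: 15.8
clock: 21.2
position: [0.5735, 0.0067, 0.1992]
ee_rot: [0.006, 0.021, 1.0, -0.001]
force: [0.9, -0.7, -0.2]
finger_gap: -0.0002
grip_force: 0.0
clock: 21.8
position: [0.4502, 0.0122, 0.2227]
ee_rot: [0.001, 0.021, 1.0, -0.0]
force: [0.6, 0.2, -0.1]
finger_gap: 0.0845
grip_force: 0.0
scene0 [([137, 0, 11, 4, 17], [381.7, 152.1]), ([27, 48, 22, 23, 337], [278.0, 208.8])]
scene [([135, 0, 15, 4, 21], [382.3, 152.0]), ([27, 48, 22, 23, 337], [277.9, 208.9]), ([87, 73, 17, 9, 68], [335.8, 227.5])]
[([97, 70, 96, 97, 7224], [0.376, -0.097, 0.09]), ([259, 301, 56, 47, 2490], [0.575, 0.009, 0.09])]
[]
```

Run:
```python
from h import *
c=calibration("scene"); t=np.linspace(0,2*np.pi,80)
im=capture("scene"); o=cv2.imread("pics/scene0.png")[...,::-1]
for x in(.685,.69,.695,.70):
    for z in(.09,.096):
        q=proj(c,[[x+.0275*np.cos(a),.1445+.0275*np.sin(a),z] for a in t]); print(x,z,q.min(0).round(1),q.max(0).round(1))
for u in(331,335,339): print(u,im[219:246,u].tolist())
```

```text
0.685 0.09 [325.  212.7] [343.2 228.1]
0.685 0.096 [325.2 211.6] [343.5 227. ]
0.69 0.09 [325.8 214. ] [344.1 229.4]
0.69 0.096 [325.9 212.9] [344.3 228.3]
0.695 0.09 [326.6 215.2] [344.9 230.7]
0.695 0.096 [326.7 214.1] [345.1 229.6]
0.7 0.09 [327.4 216.4] [345.7 232. ]
0.7 0.096 [327.5 215.4] [346. 231.]
331 [[9, 32, 20], [14, 25, 17], [10, 17, 12], [15, 6, 6], [37, 5, 6], [69, 4, 8], [105, 18, 8], [122, 2, 0], [132, 9, 10], [121, 0, 0], [101, 0, 0], [84, 5, 11], [62, 24, 37], [45, 35, 54], [29, 39, 62], [15, 33, 47], [21, 34, 44], [10, 23, 39], [14, 30, 44], [9, 24, 42], [22, 33, 49], [16, 28, 45], [16, 26, 37], [20, 25, 34], [34, 36, 39], [82, 76, 83], [135, 135, 147]]
335 [[15, 22, 21], [18, 21, 19], [14, 8, 11], [12, 15, 11], [15, 18, 21], [19, 8, 14], [39, 5, 3], [89, 4, 2], [126, 14, 13], [135, 7, 5], [135, 0, 0], [121, 0, 0], [101, 5, 16], [69, 27, 40], [43, 37, 58], [27, 42, 65], [21, 41, 55], [17, 32, 47], [21, 34, 49], [12, 26, 44], [17, 30, 45], [30, 36, 53], [31, 43, 54], [35, 40, 52], [27, 33, 37], [62, 60, 65], [96, 96, 106]]
339 [[16, 12, 15], [15, 16, 15], [14, 11, 13], [22, 21, 22], [17, 10, 13], [22, 1, 2], [60, 1, 0], [126, 18, 15], [179, 3, 0], [208, 1, 0], [202, 13, 10], [162, 18, 27], [101, 35, 53], [66, 57, 86], [43, 61, 93], [29, 45, 73], [17, 36, 55], [28, 39, 59], [24, 38, 56], [25, 34, 54], [43, 50, 68], [70, 76, 92], [70, 74, 90], [58, 56, 65], [64, 64, 72], [83, 81, 88], [100, 98, 108]]
```

```bash
python3 -c "
from rig import *
print(hand_in())"
```

```text
the job is handed in; nothing more can be done
None
```

The job is handed in and no verdict came back: the jar is in the cradle with the slide at its stop, the pedal was held down on its stop and sprang back up, and the last scene image shows the lid pressed on.

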